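# Dock the discharged battery pack in the stockroom charger

## Task

Put the red battery pack into the charger on the bench: turn it so that its white key rib matches the yellow-edged notch of the cup, lower it gently until it stands fully home and upright on the cup's floor, and let go. Leave the green pack, which is already charged, standing where it is.

Things in the scene. Friction and masses are not known exactly. Their poses are not given: they have to be found in the camera images.
- pack_red: Pack to dock, loose, upright, 0.2-0.4 kg: black round body, diameter 52, height 62 mm, red band and top. White upright key rib, 10 wide, body-high, out to 39 mm from the axis. Red grip bar on top, 44 long, 22 thick (pinch this), 62 to 94 mm above the underside, centred on the axis, its length along the rib's direction. Origin: centre of underside; x: level, out through the rib; z: up.
- pack_green: Bystander: a loose upright pack of the same shape and size, with green band, top and grip bar; same origin and axes as the red pack. To be left alone.
- charger: Charger fixed to the bench: black slab 150 x 104 x 12 mm with a grey round cup, rim 46 mm above the bench. Its wall is open on one side over its full height: a notch 26 mm wide between yellow cheeks. Opposite the notch a black lamp housing, 51 to 93 mm from the cup's axis, 38 mm high. Origin: on the bench under the cup's axis; x: level, out through the notch's middle; z: up.
- cup_floor (a point): Centre of the charger cup's floor, 12 mm above the bench, axes as the charger's. The cup is 62 mm across inside and 34 mm deep, 86 mm across outside over its small 45 degree lead-in lip. Home: the pack's underside on this floor, pack and charger x axes pointing the same way. With the rib away from the notch the pack cannot enter.
Not all that is in view belongs to the job. Leave any turquoise look-alike of the charger alone.

How it is judged (in metres and radians):
At the end, for the whole second after the job is handed in: The red pack stands at rest in the charger's cup: its underside less than 6 mm above the cup's floor, its axis within 12 mm of the cup's, its rib within 20 degrees of the notch, upright within 8 degrees; the green pack stands upright within 30 mm of where it started (horizontal distance between pack_red and charger below 0.012 m and z of pack_red in the frame of charger below 0.018 m and angle between the x axis of pack_red and the x axis of charger, either way round below 0.35 rad and angle between each of pack_red, pack_green's own z axis and vertical below 0.15 rad and linear speed of pack_red below 0.02 m/s and distance of pack_green from where it was at the start of the episode below 0.03 m); the robot touches nothing.
It fails at once if the red pack is dropped or slammed into the charger (faster than 0.6 m/s within 60 mm of the cup) (distance between pack_red and charger below 0.06 m and linear speed of pack_red above 0.6 m/s).
It fails at once if the green pack is displaced by more than 50 mm or knocked over (distance of pack_green from where it was at the start of the episode above 0.05 m or angle between pack_green's own z axis and vertical above 0.6 rad).
It also fails if it takes over 46 s, if anything falls off the work surface, if the arm or the gripper's body presses on something with over 40 N, if the wrist force passes 120 N, or if a joint passes its speed limit or range.

## Robot

A 6-joint arm with a two-finger parallel gripper is mounted at the origin on the work surface. World frame = base frame: x ahead of the robot, y to its left, z up, the work surface at z = 0. Lengths are in m, angles in degrees, forces in N, time in s.
With the tool pointing down it reaches from about 0.4 to 0.825 m from the base axis. Payload 7 kg.
Tool frame: the origin (TCP) lies at the very end of the fingers, on their centre line; the grasp point (between the pads) lies hold_point_z behind it (hold_point_z is the distance from the TCP to the grasp point, in m); z points along the fingers, y is the direction in which the jaws open and shut (so a half turn about z gives the same grasp; the last joint's range is limited). The gripper opens to 88 mm and grips with 3 to 60 N. Pads are 19 mm wide; open, the fingers measure 130 mm over their backs; the gripper's body (78 mm by 193 mm) begins 47 mm behind the grasp point.
Start: joints at [93.684, 20.546, 0.682, 0, -70.136, -16.507], TCP at [0.15, 0.658, 0.227] pointing down, gripper open.
Joint ranges: [-176.03, 176.03], [-82.01, 121.73], [-58.28, 71.71], [-173.87, 95.51], [-174.79, -0.11], [-173.66, 173.66]. Speed limits (degrees/s): [136.94, 136.94, 172.46, 180, 180, 180].

## Interface

Orientations are given as [roll, pitch, yaw] about the fixed x, y, z axes, in that order (R = Rz(yaw) Ry(pitch) Rx(roll)).
In Python, from plant import get_obs, snapshot, close_job, hold_point_z gives the robot as it stands. The module is installed in compiled form; this text tells all that it offers.
- The arm moves only by the tool jog_arm, never from a script. Its argument "commands" is a list of rows, each a list of 4 numbers: the shift along the world's x, y, z in mm, then the turn about the world's z in degrees. In form: [[x, y, z, turn], ...]. A call has exactly 10 rows; each row shifts and turns the commanded pose from where the row before left it; what a row does not reach is not made up. A row lasts 1/12 s, in which the tool goes at most 41.7 mm and 7.16 degrees, less where a joint would pass 70% of its speed; a pose out of reach is approached as far as the arm can. A call is refused whole if a number of a shift passes 41.7 or a number of a turn 7.16, either way. A call with a gripper value outside its range is refused whole. "fingers" is the finger opening in mm, from 0 to 87.6, set as the call begins (left out, the last holds). The fingers move at their own pace and stop on an object; the grip force is fixed at half the most. Time passes only in rows, so rows that do not move let the fingers close, or fill a call up. It gives the time, the measured TCP pose, the force and the opening at its end, in the units of the state.
- get_obs(): the state, without advancing time (a new reading comes with each control period).
- snapshot(name): name is "side" or "top"; returns a dict with "image" (384x512x3 uint8, red, green, blue), "fov_y" (degrees; the focal length in pixels is half the picture's height over the tangent of half this angle, whatever the lens; pixels are square), "cx", "cy" (the principal point, pixels), "rvec" (rotation vector, rad) and "tvec" (3), from world to camera coordinates, as OpenCV has them. Camera axes: x right, y down, z forward; pixel columns grow to the right and rows downward; lengths in m; the calibration is good to about 2 mm. A picture is of the moment at which its call begins. There is no depth.
- close_job(): hands the job in, once; it reports no verdict.
The state is a dict: "clock": time; "joint_pos": joint angles; "qvel": joint speeds; "tau": joint torques, N m; "tool_pos": TCP position; "orientation": TCP orientation; "force": force on the tool from outside, world axes, zero at the start; "moment": the same for the moment, N m; "opening": finger opening in m.
Only numpy, scipy, OpenCV 4.12 (cv2) and the standard library are available. Lean on these libraries where they do the work, as an engineer would, in place of code of your own. Each camera call takes 0.05 s, during which the arm holds its last target.

## Working session

There is one attempt and no reset: what is moved stays moved. The work goes in short steps, Python scripts to look and compute and a tool call to move; the robot and the scene stay as the last step left them, time stands still between calls to the robot, and variables do not carry over. Pictures are saved under pics/ and viewed, and the job is handed in when it is done.

Besides the shell and the picture viewer there is one more tool, called after ">>>" in YAML: its name, and indented under it one key for each argument. jog_arm: Moves the arm, as the interface text tells. Its arguments: {"type":"object","properties":{"commands":{"type":"array","items":{"type":"array","items":{"type":"number"}}},"fingers":{"type":"number"}},"required":["commands"]}

```bash
mkdir -p pics; python3 - <<'E'
from plant import get_obs, snapshot, hold_point_z
import cv2,pickle
print(hold_point_z, get_obs())
for n in("side","top"):
    s=snapshot(n); pickle.dump(s,open(f"pics/{n}0.pkl","wb")); cv2.imwrite(f"pics/{n}0.png",s["image"][:,:,::-1]); print({k:v for k,v in s.items() if k!="image"})
E
```

```text
0.0188 {'clock': 0.0, 'joint_pos': array([ 9.36841398e+01,  2.05895220e+01,  6.33613438e-01, -1.96091959e-02,
       -7.01345555e+01, -1.65068907e+01]), 'qvel': array([-0.0453619 ,  0.06899547,  0.09179081,  0.05575242, -0.07389361,
       -0.00080252]), 'tau': array([-2.75808407e-04, -5.82708907e+01,  2.93055117e+01,  6.99730933e+00,
        6.87092674e-03, -1.55447933e-04]), 'tool_pos': array([0.14972721, 0.65768909, 0.22564466]), 'orientation': array([ 1.79908026e+02, -8.03179855e-03, -1.28294225e+01]), 'force': array([ 0.77462223, -0.52678063,  0.40221812]), 'moment': array([ 0.03152491, -0.05107257,  0.00532519]), 'opening': 0.08787629621628389}
{'fov_y': 45.475843598185, 'cx': 254.03637088927192, 'cy': 198.94953169731363, 'rvec': array([ 2.29819792, -0.4163184 ,  0.1547923 ]), 'tvec': array([-0.53080456,  0.15413254,  0.76940665])}
{'fov_y': 56.46687466107944, 'cx': 258.67770502602275, 'cy': 188.11561219968826, 'rvec': array([ 2.13644727, -2.1894147 ,  0.14312427]), 'tvec': array([-0.02399525,  0.56090329,  0.75239561])}
```

View pics/side0.png

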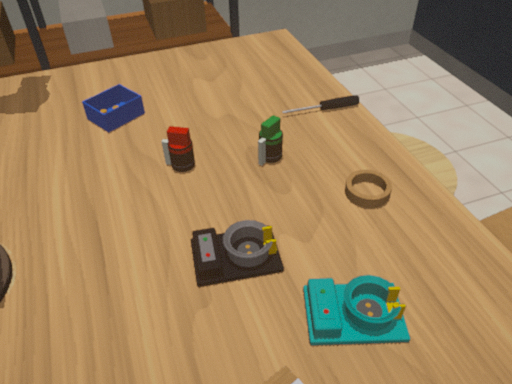

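View pics/top0.png

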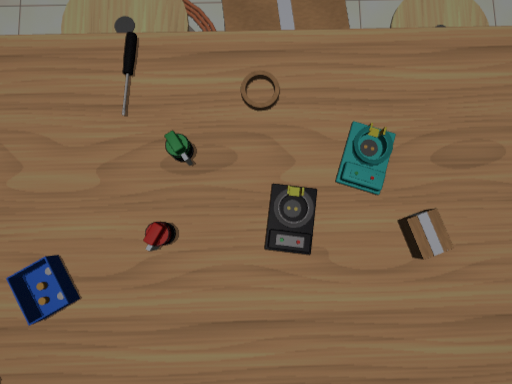

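Side view: red pack at about (180,148) with its rib to the left, green pack at (270,140), charger cup at (248,245) with the notch at (270,240), and the turquoise decoy at lower right. Top view: red at (157,235), green at (178,146), charger cup at (294,208) with the notch at (296,190). Next I measure.

```bash
cat > h.py <<'E'
import numpy as np,cv2,pickle
def cam(s):
    R=cv2.Rodrigues(np.array(s["rvec"]))[0]; t=np.array(s["tvec"]); f=s["image"].shape[0]/2/np.tan(np.radians(s["fov_y"]/2))
    return R,t,f,s["cx"],s["cy"]
def ray(s,u,v):
    R,t,f,cx,cy=cam(s); d=R.T@np.array([(u-cx)/f,(v-cy)/f,1]); return -R.T@t,d
def onplane(s,u,v,z):
    o,d=ray(s,u,v); return o+d*(z-o[2])/d[2]
def proj(s,p):
    R,t,f,cx,cy=cam(s); q=R@np.array(p)+t; return np.array([cx+f*q[0]/q[2],cy+f*q[1]/q[2]])
def tri(s1,a,s2,b):
    o1,d1=ray(s1,*a);o2,d2=ray(s2,*b)
    k=np.linalg.lstsq(np.c_[d1,-d2],o2-o1,rcond=None)[0]
    p,q=o1+k[0]*d1,o2+k[1]*d2
    return (p+q)/2,np.linalg.norm(p-q)
def crop(s,u,v,r,k,name):
    im=s["image"][max(0,v-r):v+r,max(0,u-r):u+r,::-1]; cv2.imwrite(name,cv2.resize(im,None,fx=k,fy=k,interpolation=cv2.INTER_NEAREST))
E
python3 - <<'E'
from h import *
T=pickle.load(open("pics/top0.pkl","rb"));S=pickle.load(open("pics/side0.pkl","rb"))
for s in(T,S): print(ray(s,256,192))
def c(s,u,v,r,k=6):
    im=s["image"][v-r:v+r,u-r:u+r,::-1]; return cv2.resize(im,(380,290) if 0 else (390,290*390//390+100),interpolation=cv2.INTER_NEAREST)
a=np.hstack([cv2.resize(s["image"][v-r:v+r,u-r:u+r,::-1],(390,390),interpolation=cv2.INTER_NEAREST) for s,u,v,r in((T,160,236,26),(T,292,214,39))])
b=np.hstack([cv2.resize(s["image"][v-r:v+r,u-r:u+r,::-1],(390,390),interpolation=cv2.INTER_NEAREST) for s,u,v,r in((S,178,150,26),(S,240,248,52))])
cv2.imwrite("pics/a.png",a);cv2.imwrite("pics/b.png",b)
E
```

```text
(array([ 0.46443268, -0.02863706,  0.81533406]), array([ 0.11105718, -0.0038021 , -0.99389433]))
(array([ 0.35374117, -0.6104155 ,  0.63226342]), array([ 0.24561673,  0.69323888, -0.67774682]))
```

View pics/a.png

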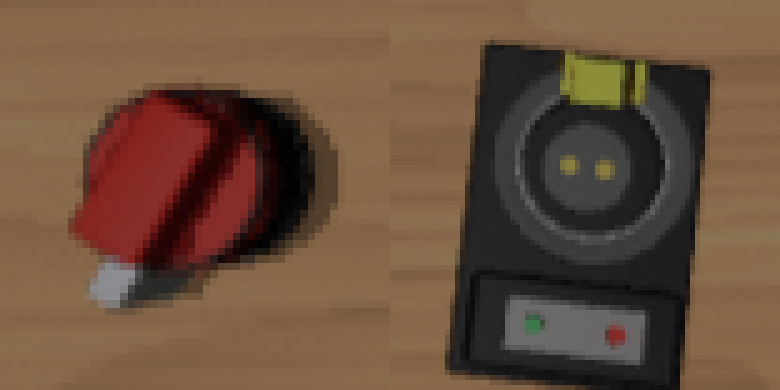

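View pics/b.png

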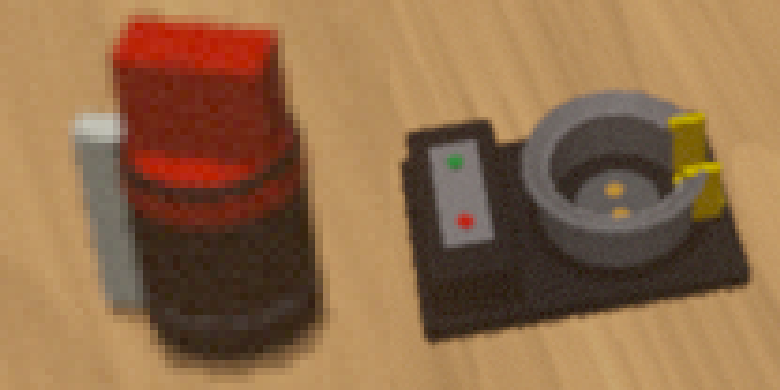

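```bash
cat > m.py <<'E'
from h import *
T=pickle.load(open("pics/top0.pkl","rb"));S=pickle.load(open("pics/side0.pkl","rb"))
def mask(s,lo,hi,box):
    hsv=cv2.cvtColor(s["image"],cv2.COLOR_RGB2HSV); m=cv2.inRange(hsv,np.array(lo),np.array(hi)); z=np.zeros_like(m); a,b,c,d=box; z[b:d,a:c]=m[b:d,a:c]; return z
def blobs(m,mn=2):
    n,l,st,c=cv2.connectedComponentsWithStats(m); return [(c[i].round(2),st[i].tolist()) for i in range(1,n) if st[i][4]>=mn]
E
python3 - <<'E'
from m import *
print("gold T",blobs(mask(T,(15,90,100),(35,255,255),(280,196,310,225))))
print("gold S",blobs(mask(S,(10,120,110),(35,255,255),(230,232,262,262))))
print("yel T",blobs(mask(T,(22,120,90),(35,255,255),(280,180,310,200))))
print("yel S",blobs(mask(S,(22,150,90),(35,255,255),(255,220,285,262))))
for s,b in((T,(140,215,180,255)),(S,(155,115,205,180))):
    print("red",blobs(mask(s,(0,130,60),(8,255,255),b),5))
    print("white",blobs(mask(s,(0,0,120),(179,45,255),b),3))
I=np.hstack([cv2.resize(s["image"][v-r:v+r,u-r:u+r,::-1],(390,390),interpolation=cv2.INTER_NEAREST) for s,u,v,r in((T,296,192,13),(S,268,240,20))]); cv2.imwrite("pics/c.png",I)
E
```

```text
gold T [(array([288.36, 207.55]), [287, 206, 4, 4, 11]), (array([295.5, 208.5]), [294, 207, 4, 4, 12])]
gold S [(array([247.29, 246.14]), [245, 245, 5, 4, 14]), (array([248.86, 252.  ]), [247, 251, 5, 3, 7])]
yel T [(array([293.  , 190.51]), [287, 185, 13, 11, 106]), (array([302.41, 191.18]), [301, 187, 3, 9, 17])]
yel S [(array([269.13, 238.64]), [262, 226, 16, 28, 222])]
red [(array([152.1 , 232.79]), [143, 222, 20, 23, 267]), (array([163.11, 237.57]), [157, 228, 12, 19, 106])]
white [(array([148.33, 247.42]), [146, 245, 6, 6, 24])]
red [(array([178.22, 139.73]), [167, 126, 25, 29, 537])]
white [(array([164.5 , 140.64]), [162, 139, 6, 4, 22])]
```

View pics/c.png

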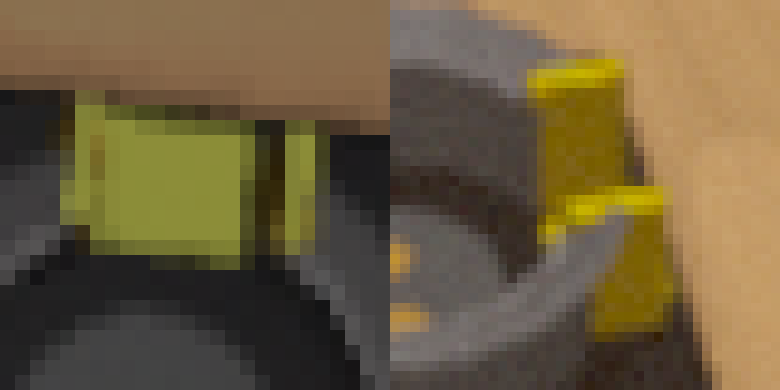

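```bash
python3 - <<'E'
from m import *
r=lambda a:np.round(a,4)
A=(288.36,207.55);B=(295.5,208.5);a=(247.29,246.14);b=(248.86,252.)
print("gold tri",[(r(p),round(e,4)) for p,e in(tri(T,A,S,a),tri(T,B,S,b))])
p,q=onplane(T,*A,.0125),onplane(T,*B,.0125);print("gold T plane",r(p),r(q),r((p+q)/2)); print("gold S", r((onplane(S,*a,.0125)+onplane(S,*b,.0125))/2))
# slab corners, z=.012 top view (crop a.png)
cs=[(253+(X-390)*.2-.5,175+Y*.2-.5) for X,Y in((485,42),(710,70),(680,384),(447,372))]
P=[onplane(T,u,v,.012) for u,v in cs]; print("slab",[r(x) for x in P])
e=lambda a,b:(round(np.linalg.norm(b-a),4),round(np.degrees(np.arctan2(*(b-a)[1::-1])),2))
print(e(P[3],P[0]),e(P[2],P[1]),e(P[1],P[0]),e(P[2],P[3]))
# black mask in top -> slab edges
im=T["image"].max(2); m=np.zeros_like(im); m[178:260,258:325]=(im[178:260,258:325]<75)*255
m=cv2.morphologyEx(m,cv2.MORPH_CLOSE,np.ones((15,15)))
c=max(cv2.findContours(m,0,2)[0],key=cv2.contourArea); print(cv2.contourArea(c),cv2.minAreaRect(c)); 
ap=cv2.approxPolyDP(c,4,True)[:,0]; print(ap.tolist())
# cup rim: inner rim highlight / outer circle: gray ring mask
# red: top face of grip bar in T via bright red comp; in S brightest
for s,bx in((T,(140,215,180,255)),(S,(155,115,205,180))):
    hs=cv2.cvtColor(s["image"],cv2.COLOR_RGB2HSV)
    sub=hs[bx[1]:bx[3],bx[0]:bx[2]]
    print(np.percentile(sub[...,2][(sub[...,0]<8)&(sub[...,1]>130)],[10,30,50,70,90]))
E
```

```text
gold tri [(array([ 0.5161, -0.1034,  0.0119]), np.float64(0.0023)), (array([ 0.5135, -0.1191,  0.0145]), np.float64(0.0022))]
gold T plane [ 0.5172 -0.1036  0.0125] [ 0.5147 -0.1196  0.0125] [ 0.516  -0.1116  0.0125]
gold S [ 0.5139 -0.1106  0.0125]
slab [array([ 0.5741, -0.0674,  0.012 ]), array([ 0.5589, -0.169 ,  0.012 ]), array([ 0.419 , -0.1494,  0.012 ]), array([ 0.4269, -0.0462,  0.012 ])]
(np.float64(0.1488), np.float64(-8.19)) (np.float64(0.1413), np.float64(-7.98)) (np.float64(0.1028), np.float64(81.47)) (np.float64(0.1035), np.float64(85.63))
2969.0 ((290.675048828125, 218.69476318359375), (46.68544387817383, 66.59779357910156), 6.632514476776123)
[[272, 184], [264, 248], [309, 254], [316, 189]]
[ 35.5  71.  123.  134.  135. ]
[ 97. 111. 114. 154. 186.]
```

```bash
python3 - <<'E'
from m import *
r=lambda a:np.round(a,4)
# bar top quad by colour
def quad(s,bx,vmin):
    hs=cv2.cvtColor(s["image"],cv2.COLOR_RGB2HSV); m=np.zeros(hs.shape[:2],np.uint8)
    m[bx[1]:bx[3],bx[0]:bx[2]]=((hs[...,0]<8)&(hs[...,1]>130)&(hs[...,2]>vmin))[bx[1]:bx[3],bx[0]:bx[2]]*255
    return m
k=.13333
qt=np.array([(134+X*k-.5,210+Y*k-.5) for X,Y in((150,92),(217,125),(145,262),(72,228))])
qs=np.array([(152+X*k-.5,124+Y*k-.5) for X,Y in((130,18),(276,32),(270,70),(115,60))])
for s,q in((T,qt),(S,qs)):
    P=np.array([onplane(s,*u,.094) for u in q]); print(r(P),r(P.mean(0)),[ (round(np.linalg.norm(P[i]-P[i-1]),4),round(np.degrees(np.arctan2(*(P[i]-P[i-1])[1::-1])),1)) for i in range(4)])
    print("centre by diag",r((P[0]+P[2])/2),r((P[1]+P[3])/2))
# red top disk + rib tip
pr=[onplane(T,148.33,247.42,.062),onplane(S,164.5,140.64,.062)];print("rib top",r(pr))
for s,(X,Y) in((T,(0,0)),):
    pass
# yellow cheeks top
for u,v in((287,191),(302.4,191.2)): print(r(onplane(T,u,v,.046)))
E
```

```text
[[0.49   0.1754 0.094 ]
 [0.4807 0.1575 0.094 ]
 [0.4451 0.1763 0.094 ]
 [0.4545 0.1957 0.094 ]] [0.4676 0.1762 0.094 ] [(np.float64(0.0409), np.float64(-29.7)), (np.float64(0.0202), np.float64(-117.2)), (np.float64(0.0403), np.float64(152.3)), (np.float64(0.0216), np.float64(64.1))]
centre by diag [0.4675 0.1758 0.094 ] [0.4676 0.1766 0.094 ]
[[0.4509 0.1938 0.094 ]
 [0.4868 0.1724 0.094 ]
 [0.4809 0.1556 0.094 ]
 [0.4428 0.1756 0.094 ]] [0.4653 0.1744 0.094 ] [(np.float64(0.0199), np.float64(65.9)), (np.float64(0.0417), np.float64(-30.8)), (np.float64(0.0178), np.float64(-109.4)), (np.float64(0.043), np.float64(152.3))]
centre by diag [0.4659 0.1747 0.094 ] [0.4648 0.174  0.094 ]
rib top [[0.4383 0.1946 0.062 ]
 [0.4364 0.1915 0.062 ]]
[ 0.551  -0.0988  0.046 ]
[ 0.5497 -0.1322  0.046 ]
```

>>> jog_arm:
  commands:
    - [16, -24, 0, -1]
    - [16, -24, 0, -1]
    - [16, -24, 0, -1]
    - [16, -24, 0, -1]
    - [16, -24, 0, -1]
    - [16, -24, 0, -1]
    - [16, -24, 0, -1]
    - [16, -24, 0, -1]
    - [16, -24, 0, -1]
    - [16, -24, 0, -1]
  fingers: 60

```text
clock: 0.93
tool_pos: [0.3103, 0.4166, 0.2263]
orientation: [180.0, 0.0, -22.9]
force: [1.6, -0.6, -0.5]
opening: 0.0599
```

>>> jog_arm:
  commands:
    - [16, -24, 0, -1]
    - [16, -24, 0, -1]
    - [16, -24, 0, -1]
    - [16, -24, 0, -1]
    - [16, -24, 0, -1]
    - [16, -24, -10, -1]
    - [16, -24, -10, -1]
    - [16, -24, -10, 0]
    - [16, -24, -10, 0]
    - [16, -24, -10, 0]

```text
clock: 1.77
tool_pos: [0.4702, 0.1767, 0.176]
orientation: [180.0, 0.0, -29.8]
force: [0.0, -0.1, -0.6]
opening: 0.06
```

>>> jog_arm:
  commands:
    - [0, 0, 0, 0]
    - [0, 0, 0, 0]
    - [0, 0, 0, 0]
    - [0, 0, 0, 0]
    - [0, 0, 0, 0]
    - [0, 0, 0, 0]
    - [0, 0, 0, 0]
    - [0, 0, 0, 0]
    - [0, 0, 0, 0]
    - [0, 0, 0, 0]

```text
clock: 2.6
tool_pos: [0.4698, 0.1783, 0.1766]
orientation: [-180.0, -0.0, -29.8]
force: [-0.6, -0.2, 0.6]
opening: 0.0598
```

>>> jog_arm:
  commands:
    - [-3, -3, -10, 0]
    - [0, 0, -15, 0]
    - [0, 0, -15, 0]
    - [0, 0, -15, 0]
    - [0, 0, -5, 0]
    - [0, 0, 0, 0]
    - [0, 0, 0, 0]
    - [0, 0, 0, 0]
    - [0, 0, 0, 0]
    - [0, 0, 0, 0]

```text
clock: 3.43
tool_pos: [0.4672, 0.1754, 0.1173]
orientation: [-179.9, -0.0, -29.8]
force: [-0.0, -0.2, -0.1]
opening: 0.0599
```

```bash
cat > snap.py <<'E'
import sys,pickle,cv2,numpy as np
from plant import *
n=sys.argv[1]; out=[]
for c in("side","top"):
    s=snapshot(c); pickle.dump(s,open(f"pics/{c}{n}.pkl","wb")); out.append(s["image"][:,:,::-1])
    cv2.imwrite(f"pics/{c}{n}.png",out[-1])
crops=[tuple(map(int,a.split(","))) for a in sys.argv[2:]]
cv2.imwrite(f"pics/z{n}.png",np.hstack([cv2.resize(o[v-r:v+r,u-r:u+r],(395,395),interpolation=cv2.INTER_NEAREST) for o,(u,v,r) in zip(out,crops)]))
o=get_obs(); print(o["clock"],o["tool_pos"].round(4),o["orientation"].round(2),o["force"].round(1),o["opening"].round(4))
E
python3 snap.py 1 180,140,55 160,235,55
```

```text
Traceback (most recent call last):
  File "snap.py", line 9, in <module>
    o=get_obs(); print(o["clock"],o["tool_pos"].round(4),o["orientation"].round(2),o["force"].round(1),o["opening"].round(4))
                                                                                                       ^^^^^^^^^^^^^^^^^^
AttributeError: 'float' object has no attribute 'round'
```

View pics/z1.png

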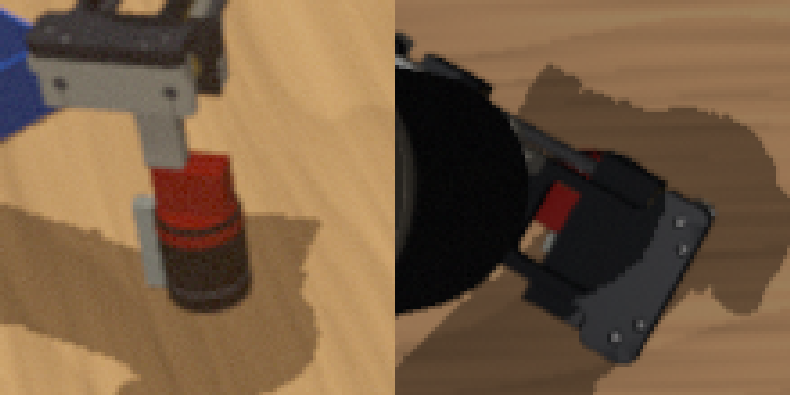

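Both fingers straddle the grip bar: side view has the finger at about (171,130) just over the bar at (179,137), and the top view shows the red bar between the jaws at about (160,235). I descend.

>>> jog_arm:
  commands:
    - [0, 0, -10, 0]
    - [0, 0, -10, 0]
    - [0, 0, -10, 0]
    - [0, 0, -8, 0]
    - [0, 0, -6, 0]
    - [0, 0, -4, 0]
    - [0, 0, -2, 0]
    - [0, 0, 0, 0]
    - [0, 0, 0, 0]
    - [0, 0, 0, 0]

```text
clock: 4.37
tool_pos: [0.4671, 0.1754, 0.0669]
orientation: [-180.0, -0.0, -29.8]
force: [0.1, -0.5, -0.9]
opening: 0.06
```

>>> jog_arm:
  commands:
    - [0, 0, 0, 0]
    - [0, 0, 0, 0]
    - [0, 0, 0, 0]
    - [0, 0, 0, 0]
    - [0, 0, 0, 0]
    - [0, 0, 0, 0]
    - [0, 0, 0, 0]
    - [0, 0, 0, 0]
    - [0, 0, 0, 0]
    - [0, 0, 0, 0]
  fingers: 5

```text
clock: 5.2
tool_pos: [0.4668, 0.1752, 0.0666]
orientation: [180.0, -0.0, -29.8]
force: [0.1, 0.5, -0.1]
opening: 0.0218
```

```bash
sed -i 's/o\["opening"\].round(4)/round(o["opening"],4)/' snap.py; python3 snap.py 2 180,140,55 160,235,55
```

```text
5.3 [0.4669 0.1752 0.0666] [-179.99   -0.    -29.82] [0.1 0.9 0.5] 0.0216
```

View pics/z2.png

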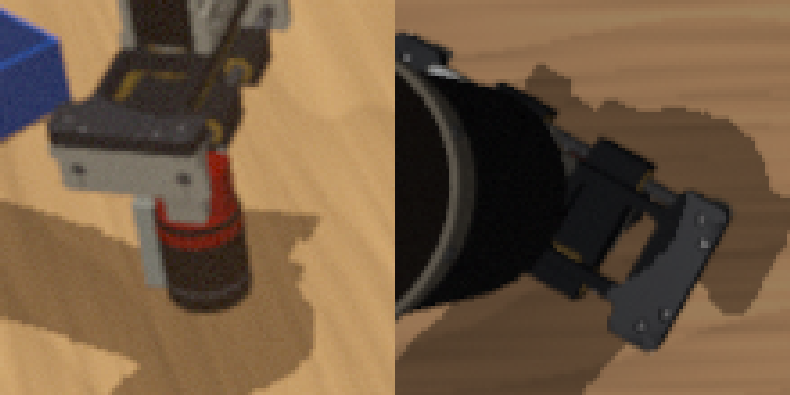

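Gripped (opening 21.7 mm, matching the 22 mm bar). In the side view the finger is roughly centred on the bar. I lift next.

>>> jog_arm:
  commands:
    - [0, 0, 2, 0]
    - [0, 0, 6, 0]
    - [0, 0, 12, 0]
    - [0, 0, 15, 0]
    - [0, 0, 15, 0]
    - [0, 0, 15, 0]
    - [0, 0, 12, 0]
    - [0, 0, 8, 0]
    - [0, 0, 5, 0]
    - [0, 0, 0, 0]

```text
clock: 6.13
tool_pos: [0.4671, 0.1754, 0.1575]
orientation: [-179.9, -0.0, -29.8]
force: [-0.5, 0.6, -2.4]
opening: 0.0217
```

```bash
python3 snap.py 3 185,110,55 150,235,55
```

```text
6.2333 [0.4665 0.175  0.1561] [ 1.7997e+02  2.0000e-02 -2.9830e+01] [-0.1 -0.3 -1.4] 0.0218
```

View pics/z3.png

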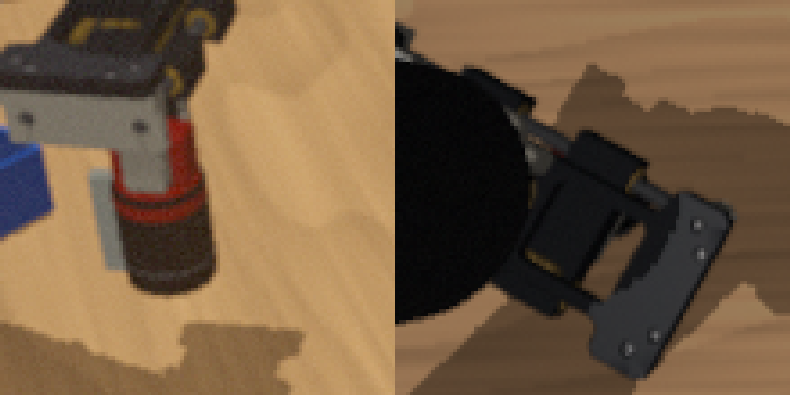

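>>> jog_arm:
  commands:
    - [2, -5, 0, -3]
    - [2, -10, 0, -6]
    - [2, -12, 0, -7]
    - [2, -12, 0, -7]
    - [2, -12, 0, -7]
    - [2, -12, 0, -7]
    - [2, -12, 0, -7]
    - [2, -12, 0, -7]
    - [2, -12, 0, -7]
    - [2, -12, 0, -7]

```text
clock: 7.07
tool_pos: [0.4863, 0.0633, 0.1555]
orientation: [179.9, -0.1, -95.2]
force: [-0.2, -0.7, -2.3]
opening: 0.0218
```

>>> jog_arm:
  commands:
    - [2, -12, 0, -7]
    - [2, -12, 0, -7]
    - [2, -12, 0, -7]
    - [2, -12, 0, -7]
    - [2, -12, 0, -7]
    - [2, -12, 0, -7]
    - [2, -12, 0, -7]
    - [2, -12, 0, -7]
    - [2, -12, 0, -7]
    - [2, -12, 0, -7]

```text
clock: 7.9
tool_pos: [0.5062, -0.0566, 0.1554]
orientation: [180.0, -0.1, -165.2]
force: [-0.2, 0.3, -3.4]
opening: 0.0219
```

>>> jog_arm:
  commands:
    - [2, -12, 0, -7]
    - [2, -12, 0, -7]
    - [2, -12, 0, -5]
    - [2, -10, 0, -3]
    - [0, -9, 0, -1.5]
    - [0, 0, 0, 0]
    - [0, 0, 0, 0]
    - [0, 0, 0, 0]
    - [0, 0, 0, 0]
    - [0, 0, 0, 0]

```text
clock: 8.73
tool_pos: [0.5148, -0.1104, 0.1565]
orientation: [180.0, -0.0, 171.7]
force: [-0.4, 0.0, -2.8]
opening: 0.0217
```

```bash
python3 snap.py 4 250,220,75 290,215,60
```

```text
8.8333 [ 0.5149 -0.1105  0.1567] [1.7999e+02 1.0000e-02 1.7172e+02] [-0.2 -0.7 -1.9] 0.0219
```

View pics/z4.png

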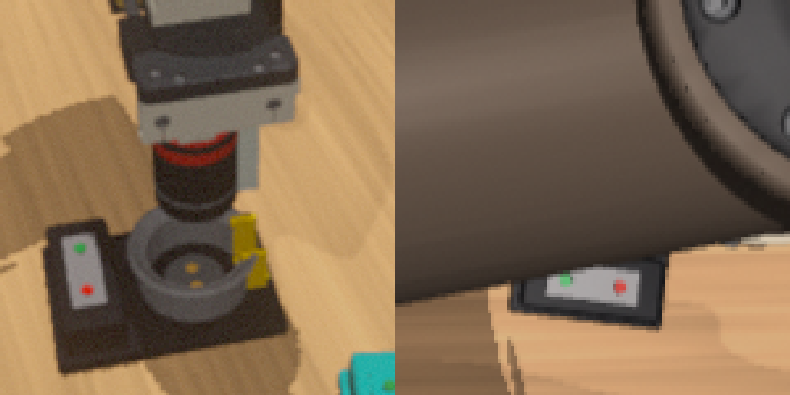

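```bash
python3 - <<'E'
from h import *
s=pickle.load(open("pics/side4.pkl","rb"));s0=pickle.load(open("pics/side0.pkl","rb"));t0=pickle.load(open("pics/top0.pkl","rb"))
a=np.linspace(0,2*np.pi,73)
def ring(s,x,y,z,r): return np.array([proj(s,(x+r*np.cos(t),y+r*np.sin(t),z)) for t in a])
im=cv2.resize(s["image"][:,:,::-1],None,fx=5,fy=5,interpolation=cv2.INTER_CUBIC)
im0=cv2.resize(s0["image"][:,:,::-1],None,fx=5,fy=5,interpolation=cv2.INTER_CUBIC)
it=cv2.resize(t0["image"][:,:,::-1],None,fx=8,fy=8,interpolation=cv2.INTER_CUBIC)
def dr(im,p,k,c): cv2.polylines(im,[np.int32((p+.5)*k*8)],True,c,1,cv2.LINE_AA,3)
dr(im,ring(s,.5149,-.1105,.0901,.026),5,(0,255,0))
dr(im0,ring(s0,.515,-.1113,.046,.043),5,(0,255,0));dr(im0,ring(s0,.515,-.1113,.012,.031),5,(255,0,255));
dr(im0,ring(s0,.515,-.1113,.046,.031),5,(255,255,0))
dr(it,ring(t0,.515,-.1113,.046,.043),8,(0,255,0));dr(it,ring(t0,.515,-.1113,.012,.031),8,(255,0,255))
A=im[185*5:235*5,220*5:272*5];B=im0[220*5:270*5,220*5:272*5]
cv2.imwrite("pics/d.png",np.hstack([A,B])); cv2.imwrite("pics/e.png",it[175*8:245*8,258*8:328*8])
E
```

```text
(no output)
```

View pics/d.png

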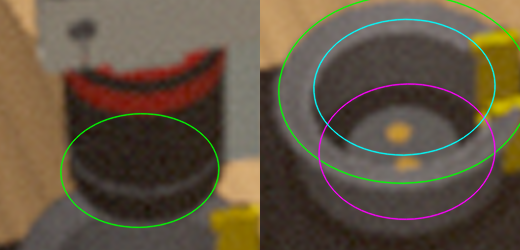

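View pics/e.png

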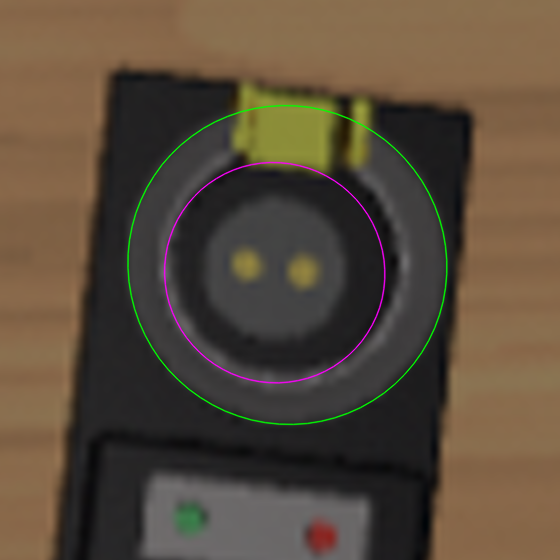

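The cup estimate (0.515, -0.111) fits the rim in both views to about 1 px. The held pack sits about 1 px (~1.7 mm) to the right of the prediction in the side view, so I trim by (-1.5, -0.5) mm and start down.

>>> jog_arm:
  commands:
    - [-1.5, -0.5, 0, 0]
    - [0, 0, -4, 0]
    - [0, 0, -6, 0]
    - [0, 0, -6, 0]
    - [0, 0, -6, 0]
    - [0, 0, -6, 0]
    - [0, 0, -5, 0]
    - [0, 0, -3, 0]
    - [0, 0, 0, 0]
    - [0, 0, 0, 0]

```text
clock: 9.67
tool_pos: [0.5133, -0.1114, 0.1204]
orientation: [-180.0, -0.0, 171.7]
force: [-0.6, 0.5, -3.9]
opening: 0.0219
```

```bash
python3 snap.py 5 250,225,45 290,215,60
```

```text
9.7667 [ 0.5136 -0.1114  0.1208] [1.8000e+02 3.0000e-02 1.7168e+02] [ 0.2  0.1 -2.9] 0.0217
```

View pics/z5.png

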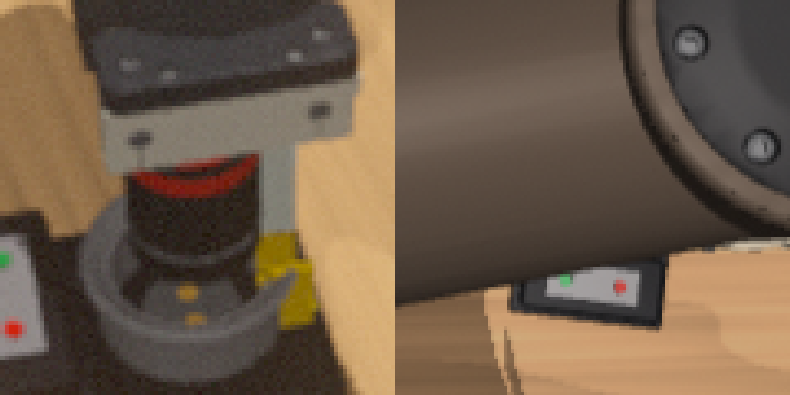

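The pack hovers centred over the cup (side crop: body 128–258, cup outer 80–290) with the rib between the yellow cheeks. I lower further.

>>> jog_arm:
  commands:
    - [0, 0, -2, 0]
    - [0, 0, -3, 0]
    - [0, 0, -3, 0]
    - [0, 0, -3, 0]
    - [0, 0, -3, 0]
    - [0, 0, -2, 0]
    - [0, 0, -2, 0]
    - [0, 0, 0, 0]
    - [0, 0, 0, 0]
    - [0, 0, 0, 0]

```text
clock: 10.6
tool_pos: [0.5134, -0.1114, 0.1026]
orientation: [-180.0, 0.0, 171.7]
force: [-0.3, -1.1, -2.7]
opening: 0.0222
```

```bash
python3 snap.py 6 250,225,45 290,215,60
```

```text
10.7 [ 0.5135 -0.1113  0.1027] [1.7999e+02 2.0000e-02 1.7168e+02] [-0.1 -0.2 -1.9] 0.0221
```

View pics/z6.png

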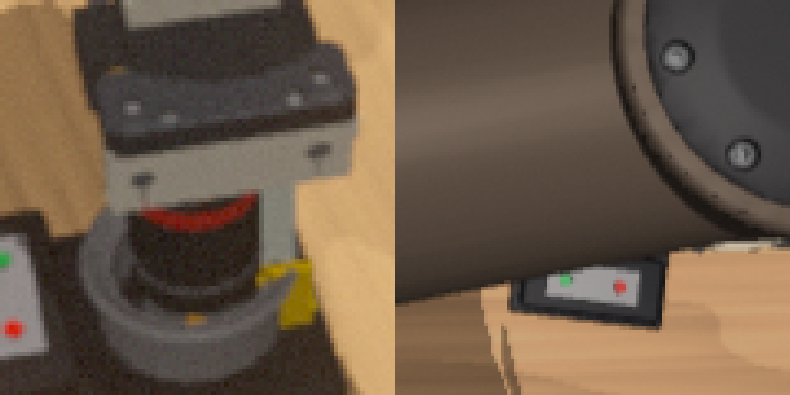

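>>> jog_arm:
  commands:
    - [0, 0, -2, 0]
    - [0, 0, -3, 0]
    - [0, 0, -3, 0]
    - [0, 0, -3, 0]
    - [0, 0, -3, 0]
    - [0, 0, -3, 0]
    - [0, 0, -2, 0]
    - [0, 0, -1, 0]
    - [0, 0, 0, 0]
    - [0, 0, 0, 0]

```text
clock: 11.53
tool_pos: [0.5134, -0.1114, 0.0825]
orientation: [-180.0, -0.0, 171.7]
force: [0.6, -0.0, -2.8]
opening: 0.0219
```

>>> jog_arm:
  commands:
    - [0, 0, -0.5, 0]
    - [0, 0, -0.5, 0]
    - [0, 0, -0.5, 0]
    - [0, 0, -0.5, 0]
    - [0, 0, -0.5, 0]
    - [0, 0, -0.5, 0]
    - [0, 0, 0, 0]
    - [0, 0, 0, 0]
    - [0, 0, 0, 0]
    - [0, 0, 0, 0]

```text
clock: 12.37
tool_pos: [0.5133, -0.1114, 0.0796]
orientation: [-180.0, 0.0, 171.7]
force: [0.8, 0.1, -2.6]
opening: 0.0217
```

```bash
python3 snap.py 7 250,225,45 290,215,60
```

```text
12.4667 [ 0.5133 -0.1114  0.0796] [180.     0.   171.68] [ 0.9 -0.6 -2.8] 0.0219
```

View pics/z7.png

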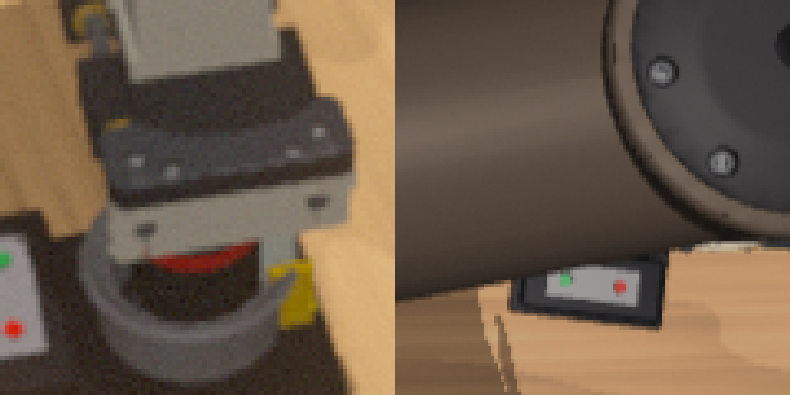

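The pack is deep in the cup, with the rib in the notch at crop (280,265) and the weight still on the tool. I creep to contact.

>>> jog_arm:
  commands:
    - [0, 0, -0.3, 0]
    - [0, 0, -0.3, 0]
    - [0, 0, -0.3, 0]
    - [0, 0, -0.3, 0]
    - [0, 0, -0.3, 0]
    - [0, 0, 0, 0]
    - [0, 0, 0, 0]
    - [0, 0, 0, 0]
    - [0, 0, 0, 0]
    - [0, 0, 0, 0]

```text
clock: 13.3
tool_pos: [0.5133, -0.1114, 0.0786]
orientation: [-180.0, 0.0, 171.7]
force: [-2.7, 1.6, 6.2]
opening: 0.0218
```

Contact with the floor came at the expected height (+6 N). I release and retreat straight up.

>>> jog_arm:
  commands:
    - [0, 0, 0, 0]
    - [0, 0, 0, 0]
    - [0, 0, 0, 0]
    - [0, 0, 0, 0]
    - [0, 0, 0, 0]
    - [0, 0, 0, 0]
    - [0, 0, 0, 0]
    - [0, 0, 0, 0]
    - [0, 0, 0, 0]
    - [0, 0, 0, 0]
  fingers: 55

```text
clock: 14.13
tool_pos: [0.5133, -0.1113, 0.078]
orientation: [-180.0, -0.0, 171.7]
force: [1.1, -1.0, 0.1]
opening: 0.0549
```

>>> jog_arm:
  commands:
    - [0, 0, 4, 0]
    - [0, 0, 8, 0]
    - [0, 0, 12, 0]
    - [0, 0, 15, 0]
    - [0, 0, 15, 0]
    - [0, 0, 15, 0]
    - [0, 0, 15, 0]
    - [0, 0, 15, 0]
    - [0, 0, 10, 0]
    - [0, 0, 5, 0]

```text
clock: 14.97
tool_pos: [0.5141, -0.1114, 0.1942]
orientation: [180.0, 0.2, 171.7]
force: [-0.1, 0.0, -1.6]
opening: 0.0551
```

>>> jog_arm:
  commands:
    - [0, 15, 0, 0]
    - [0, 25, 0, 0]
    - [0, 25, 0, 0]
    - [0, 25, 0, 0]
    - [0, 25, 0, 0]
    - [0, 25, 0, 0]
    - [0, 25, 0, 0]
    - [0, 25, 0, 0]
    - [0, 15, 0, 0]
    - [0, 0, 0, 0]

```text
clock: 15.8
tool_pos: [0.5133, 0.096, 0.1917]
orientation: [180.0, -0.0, 171.8]
force: [-0.8, 0.4, 0.8]
opening: 0.0551
```

```bash
python3 snap.py 8 250,225,45 290,210,45
```

```text
15.9 [0.513  0.094  0.1917] [-1.7997e+02 -4.0000e-02  1.7176e+02] [-0.3 -0.4 -0. ] 0.055
```

View pics/z8.png

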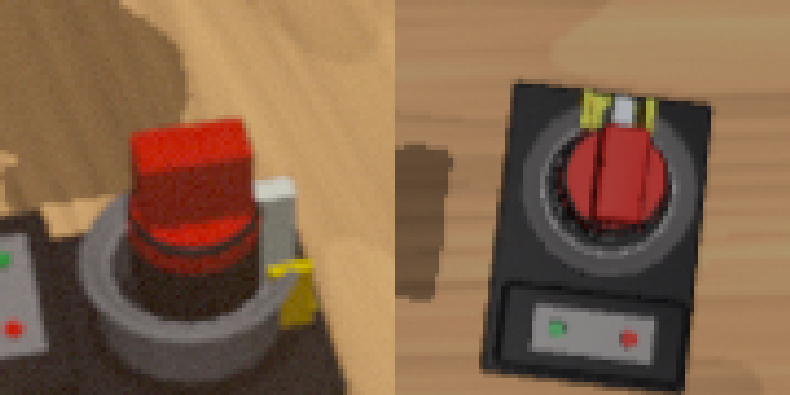

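View pics/side8.png

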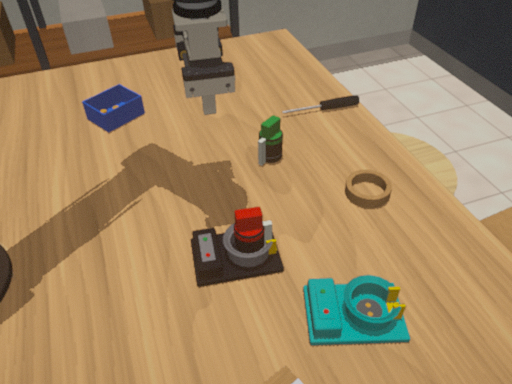

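```bash
python3 - <<'E'
from h import *
s=pickle.load(open("pics/side8.pkl","rb"));t=pickle.load(open("pics/top8.pkl","rb"));k=90/395
S=lambda x,y:(205+x*k-.5,180+y*k-.5)
Tt=lambda x,y:(245+(x-395)*k-.5,165+y*k-.5)
print("bar top centre",tri(s,S(190,146),t,Tt(626,174)))
print("rib top",tri(s,S(276,185),t,Tt(624,109)))
for n in(0,8):
  im=pickle.load(open(f"pics/side{n}.pkl","rb"))["image"]; h=cv2.cvtColor(im,cv2.COLOR_RGB2HSV); m=cv2.inRange(h[100:180,245:300],(45,100,40),(75,255,255)); print("green centroid",np.argwhere(m).mean(0)+[100,245])
E
```

```text
bar top centre (array([ 0.51646018, -0.11251002,  0.10449834]), np.float64(0.002184770543565428))
rib top (array([ 0.54943949, -0.11617579,  0.07487428]), np.float64(0.0026181677994558954))
green centroid [128.42424242 270.95833333]
green centroid [128.96875    270.51041667]
```

```bash
python3 -c "
from plant import *
print(close_job())"
```

```text
the job is handed in; nothing more can be done
None
```

The red pack is in the charger cup, released and upright, and I handed the job in at about 16 s of the 46 s limit. No verdict was reported.

I gripped the red pack by its bar and lifted it clear. I turned it about 158° to line the rib up with the notch, lowered it slowly until it touched the floor at about 6 N, let go and backed the arm away.

| Last check (both cameras unless noted) | Measured | Expected |
|---|---|---|
| Height of grip bar top | 104.5 mm | 106 mm |
| Height of rib top | 74.9 mm | 74 mm |
| Pack centre from cup's axis | about 2 mm | under 12 mm |
| Rib direction | about -6° | notch about -8° |
| Green pack shift (side view) | about 0.5 px, roughly 1 mm | under 30 mm |

No check failed. The only disagreement was between the two cameras, by about 2 to 3 mm, which is close to the stated calibration accuracy. That leaves the two heights no better than 1 to 2 mm.

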